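Find the case with the check weight, weigh it, stow the empties

TASK

Only one of the three identical white cases still has the steel check weight in it, and you can tell it only by its heft. Lay that case lengthwise in the middle of the scale's platform, and lay the two empty cases flat in the blue tray, one per lane, each with its orange latch end at the tray's orange end. Do not disturb the jar, the bowl or the spatula.

Things in the scene. Friction and masses are not known exactly. Their poses are not given: they have to be found in the camera images.
- case_a: one of three identical closed opaque white cases, 130 long x 56 wide x 44 mm high, with a grey grip rib lengthwise on the lid's middle (60 long x 22 wide, 44 to 72 mm above the underside). Origin: centre of the underside; x lengthwise to the orange latch end; z up. About 0.12 kg empty, 0.45 kg with the check weight in its middle; any of the three may hold it and nothing outside shows which
- case_b: one of three identical closed opaque white cases, 130 long x 56 wide x 44 mm high, with a grey grip rib lengthwise on the lid's middle (60 long x 22 wide, 44 to 72 mm above the underside). Origin: centre of the underside; x lengthwise to the orange latch end; z up. About 0.12 kg empty, 0.45 kg with the check weight in its middle; any of the three may hold it and nothing outside shows which
- case_c: one of three identical closed opaque white cases, 130 long x 56 wide x 44 mm high, with a grey grip rib lengthwise on the lid's middle (60 long x 22 wide, 44 to 72 mm above the underside). Origin: centre of the underside; x lengthwise to the orange latch end; z up. About 0.12 kg empty, 0.45 kg with the check weight in its middle; any of the three may hold it and nothing outside shows which
- case_a_orange (a point): middle of the orange end face of case_a, 65 mm along its x from its centre, 22 mm above its underside
- case_b_orange (a point): middle of the orange end face of case_b, 65 mm along its x from its centre, 22 mm above its underside
- case_c_orange (a point): middle of the orange end face of case_c, 65 mm along its x from its centre, 22 mm above its underside
- platform_top (a point): centre of the top face of the scale's steel platform: 180 long (x) x 130 mm wide (y), on a grey base 200 x 170 mm with a black display console, 55 mm deep and 46 mm high, beyond its -x end; z up. Unloaded the top face is 55 mm above the table; it sinks under load. Fixed; on the left or the right
- scale_platform (a joint): how far the spring platform has sunk, in m: 0 unloaded, about 0.0025 under an empty case, 0.009 under the case with the weight, 0.015 at its stop (500 N/m)
- tray_floor (a point): centre of the floor of the fixed blue storage tray, 4 mm above the table: outside 166 long (x) x 156 mm wide (y), walls and middle divider 20 mm high above the table. Two lanes run along x, each 156 long x 70 mm wide, lane centres at y = +38 and -38 mm. The end wall on the +x side is orange, the rest blue; z up. Fixed, on the other side from the scale
- jar: bystander: closed glass jar, 64 mm across, 95 mm high, yellow cap; origin at its underside
- bowl: bystander: pink bowl, 110 mm across, 50 mm high; origin at its underside
- spatula: bystander: spatula lying flat on the table beyond the cases, about along y; origin at its middle
Things that resemble listed ones, but are neither listed nor needed, are in the scene too. What is shaped like the case_a but green is not meant.

How it is judged:
By the outcome, as a careful person would: the job done as asked, in the order asked, and still so for the second after the job is handed in, with the robot touching nothing.
It also fails if it takes over 72 s, if anything falls off the work surface, if the arm or the gripper's body presses on something with over 40 N, if the wrist force passes 120 N, or if a joint passes its speed limit or range.

ROBOT

A 7-joint arm with a two-finger parallel gripper is mounted at the origin on the work surface. World frame = base frame: x ahead of the robot, y to its left, z up, the work surface at z = 0. Lengths are in m, angles in rad, forces in N, time in s.
With the tool pointing down it reaches from about 0.4 to 0.875 m from the base axis. Payload 19.3 kg.
Tool frame: the origin (TCP) lies at the very end of the fingers, on their centre line; the grasp point (between the pads) lies 19 mm behind it; z points along the fingers, y is the line along which they close (so a half turn about z gives the same grasp; the last joint's range is limited). The gripper opens to 85 mm and grips with 20 to 120 N. Pads are 22 mm wide; open, the fingers measure 114 mm over their backs; the gripper's body (76 mm by 85 mm) begins 54 mm behind the grasp point. The pads swing forward as they close: fully open they stand 13 mm farther back than shut.
Start: joints at [-1.393, 0.521, -0.036, 1.599, 0.021, 1.021, -0.113], TCP at [0.153, 0.606, 0.231] pointing down, gripper open.
Joint ranges: [-2.91, 2.91], [-0.3, 2.13], [-1.5, 1.42], [0.17, 2.43], [-1.26, 4.41], [0.16, 1.93], [-2.52, 2.52]. Speed limits (rad/s): [1.89, 1.89, 2.39, 2.39, 3.01, 3.01, 3.01].

INTERFACE

Orientations are given as [roll, pitch, yaw] about the fixed x, y, z axes, in that order (R = Rz(yaw) Ry(pitch) Rx(roll)).
In Python, from workcell import observe, grab_frame, job_done gives the robot as it stands.
- The arm moves only by the tool move_arm, never from a script. Its argument "plan" is a list that holds one entry, the list of rows, each a list of 7 numbers: the shift along the tool's x, y, z each as a share of 0.02 m, from -1 to 1, then the turn, a rotation vector about the tool's x, y, z each as a share of 6 degrees, from -1 to 1, then the opening, from -1 (shut) to 1 (fully open). A call has exactly 10 rows; each row shifts and turns the commanded pose from where the row before left it, along the tool's axes as they then stand; what a row does not reach is not made up. A row lasts 1/10 s, in which the tool goes at most 50 mm and 8.59 degrees, less where a joint would pass 70% of its speed; a pose out of reach is approached as far as the arm can. A call with a number of a shift or a turn outside -1 to 1 is refused whole. A call with a gripper value outside its range is refused whole. The fingers move at their own pace and stop on an object; "grip_force" is the grip in N (left out, the last holds). Time passes only in rows, so rows that do not move let the fingers close, or fill a call up. It gives the time, the measured TCP pose, the force, the opening and the grip force at its end, in the units of the state.
- observe(): the state, without advancing time (a new reading comes with each control period).
- grab_frame(name): name is "side" or "top" or "wrist"; returns a dict with "color" (384x512x3 uint8, red, green, blue), "intrinsics" (3x3 intrinsics, pixels), "position" and "orientation" of the camera in the world; the wrist camera has in their place "tool_from_camera" (4x4, takes a point from camera to tool coordinates, whose origin is the TCP and whose axes are the flange's). Camera axes: x right, y down, z forward; pixel columns grow to the right and rows downward; lengths in m; the calibration is good to about 2 mm. A picture is of the moment at which its call begins: read the wrist's pose just before it. There is no depth.
- job_done(): hands the job in; it is judged then, once.
The state is a dict: "clock": time; "qpos": joint angles; "qd": joint speeds; "joint_efforts": joint torques, N m; "position": TCP position; "tool_rot": TCP orientation; "force": force on the tool from outside, world axes, zero at the start; "moment": the same for the moment, N m; "grip_width": finger opening in m; "finger_force": force on a finger pad.
Only numpy, scipy, OpenCV 4.12 (cv2) and the standard library are available. Lean on these libraries where they do the work, as an engineer would, in place of code of your own. Each camera call takes 0.05 s, during which the arm holds its last target. There are 200 camera calls.

## Working session

There is one attempt and no reset: what is moved stays moved. The work goes in short steps, Python scripts to look and compute and a tool call to move; the robot and the scene stay as the last step left them, time stands still between calls to the robot, and variables do not carry over. Pictures are saved under pics/ and viewed, at most 13 in all, crops included, and the job is handed in when it is done.

Besides the shell and the picture viewer there is one more tool, called after "Call:" as a command line: name --argument value ..., lists and objects as JSON in quotes. move_arm: Moves the arm, as the interface text tells. Shift numbers are shares of 0.02 m and turn numbers shares of 6 degrees, none past 1 either way. Its arguments: {"type":"object","properties":{"plan":{"type":"array"},"grip_force":{"type":"number"}},"required":["plan"]}

```bash
mkdir -p pics; ls; python3 - <<'E'
from workcell import observe, grab_frame
import cv2, numpy as np
s=observe();print(s)
for n in("top","side"):
    f=grab_frame(n);cv2.imwrite(f"pics/{n}0.png",f["color"][:,:,::-1]);print(n,f["intrinsics"],f["position"],f["orientation"])
f=grab_frame("wrist");print(f["tool_from_camera"],f["intrinsics"])
E
```

```text
pics
{'clock': 0.0, 'qpos': array([-1.39318201,  0.52199741, -0.03630455,  1.59997604,  0.02116768,
        1.02109463, -0.11283732]), 'qd': array([-1.15444164e-03, -1.36561860e-03, -8.45620242e-04, -1.08110239e-03,
       -6.30772094e-05,  1.15222728e-03, -9.24118421e-05]), 'joint_efforts': array([-1.98527996e-03, -9.27097178e+01,  1.97877042e+00, -3.69920325e+01,
        1.77738396e-02,  8.09997349e-03,  1.55578709e-05]), 'position': array([0.15326354, 0.60558617, 0.23074777]), 'tool_rot': array([-3.14050262e+00,  6.10392841e-05,  2.89369379e+00]), 'force': array([-0.04564407, -0.13050831, -0.48599625]), 'moment': array([-0.02038631,  0.03820641,  0.02137985]), 'finger_force': 0.0, 'grip_width': 0.08494653737148475}
top [[387.99136391   0.         252.5146036 ]
 [  0.         387.99136391 190.09182938]
 [  0.           0.           1.        ]] [0.47093375 0.06494224 1.04635677] [-3.00651489 -0.02587786 -1.59331604]
side [[346.63573807   0.         260.07246391]
 [  0.         346.63573807 189.68349749]
 [  0.           0.           1.        ]] [0.44430593 0.76655685 0.47606462] [-2.06455546  0.00828004 -2.90176437]
[[ 5.84168199e-04 -9.61386583e-01 -2.75200831e-01  6.95568929e-02]
 [ 9.99999584e-01  3.68651887e-04  8.34848416e-04  9.00118798e-04]
 [-7.01158760e-04 -2.75201204e-01  9.61386398e-01 -1.42937767e-01]
 [ 0.00000000e+00  0.00000000e+00  0.00000000e+00  1.00000000e+00]] [[281.44919387   0.         255.45865109]
 [  0.         281.44919387 190.59344267]
 [  0.           0.           1.        ]]
```

View pics/top0.png

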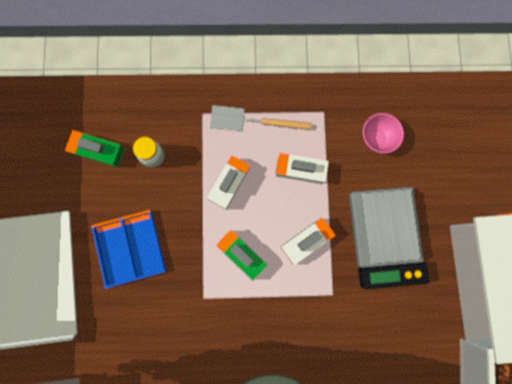

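View pics/side0.png

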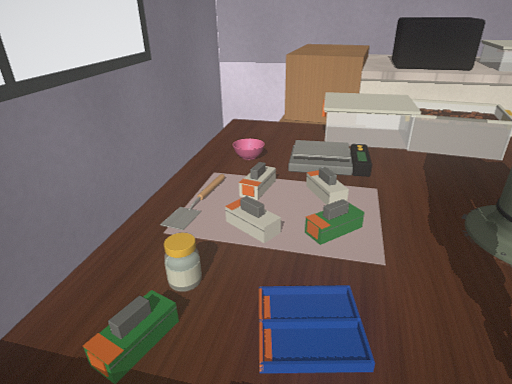

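The top view (image up = +x, left = +y) shows white cases at (228,182), (302,167) and (308,241). The tray is at (128,248) with its orange end up, the scale at (388,228) with its console toward the robot, and green decoys at (95,148) and (242,255). The side view shows the same layout, with all ribs visible.

```bash
cat > h.py <<'E'
import numpy as np, cv2
from scipy.spatial.transform import Rotation as R
from workcell import observe, grab_frame, job_done
def cam(n):
    s=observe(); f=grab_frame(n)
    if n=="wrist":
        Rt=R.from_euler('xyz',s["tool_rot"]).as_matrix(); T=f["tool_from_camera"]
        f["R"]=Rt@T[:3,:3]; f["p"]=s["position"]+Rt@T[:3,3]
    else:
        f["R"]=R.from_euler('xyz',f["orientation"]).as_matrix(); f["p"]=np.array(f["position"])
    f["hsv"]=cv2.cvtColor(f["color"],cv2.COLOR_RGB2HSV); f["K"]=f["intrinsics"]
    return f
def ray(f,uv):
    uv=np.atleast_2d(uv).astype(float)
    d=np.c_[uv,np.ones(len(uv))]@np.linalg.inv(f["K"]).T@f["R"].T
    return d
def onplane(f,uv,z):
    d=ray(f,uv); return (f["p"]+d*((z-f["p"][2])/d[:,2])[:,None])[:,:2]
def tri(f,u,g,v):
    A=[];b=[]
    for c,q in((f,u),(g,v)):
        d=ray(c,q)[0];d/=np.linalg.norm(d);P=np.eye(3)-np.outer(d,d);A.append(P);b.append(P@c["p"])
    x=np.linalg.lstsq(np.vstack(A),np.hstack(b),rcond=None)[0]
    e=max(np.linalg.norm(a@x-bb) for a,bb in zip(A,b)); return x,e
def proj(f,x):
    c=f["R"].T@(np.array(x)-f["p"]); q=f["K"]@c; return q[:2]/q[2]
def mask(f,k):
    h,s,v=[f["hsv"][:,:,i].astype(int) for i in range(3)]
    m={"orange":(h>=4)&(h<=16)&(s>170)&(v>150),"blue":(h>100)&(h<125)&(s>120),
       "white":(s<45)&(v>165),"grey":(s<35)&(v>60)&(v<150)}[k]
    return m.astype(np.uint8)
def blobs(m,lo,hi):
    n,l,st,c=cv2.connectedComponentsWithStats(m,connectivity=4)
    return [(c[i],st[i],l==i) for i in range(1,n) if lo<st[i,4]<hi]
E
python3 - <<'E'
from h import *
t=cam("top");s=cam("side");w=cam("wrist");cv2.imwrite("pics/w0.png",w["color"][:,:,::-1])
for n,f in(("top",t),("side",s)):
    print(n)
    for k,lo,hi in(("orange",25,1500),("grey",40,6000),("white",150,3000),("blue",300,20000)):
        for c,st,_ in blobs(mask(f,k),lo,hi):
            if n=="top" and not(90<c[0]<430 and 100<c[1]<300):continue
            print(k,c.round(1),st, onplane(f,c,{"orange":.03,"grey":.072,"white":.044,"blue":.01}[k]).round(3))
for p in((228,182),(302,167),(308,241)):print(t["hsv"][p[1]-3:p[1]+4:3,p[0]-3:p[0]+4:3].tolist())
print(t["hsv"][230,385],t["hsv"][250,130])
E
```

```text
top
orange [282. 164.] [277 154  11  21 183] [[ 0.678 -0.045]]
orange [238.5 164.1] [228 156  21  17 180] [[0.679 0.071]]
orange [135.2 214. ] [122 209  27  10  87] [[0.551 0.342]]
orange [135.9 218.7] [125 215  23   9  79] [[0.539 0.34 ]]
orange [107.  223.9] [ 93 218  27  13 159] [[0.527 0.414]]
orange [325.2 229.3] [316 219  19  21 204] [[ 0.501 -0.153]]
orange [226.5 240.5] [217 231  20  21 186] [[0.478 0.106]]
grey [155.6 157. ] [146 144  17  22 137] [[0.693 0.282]]
grey [303.6 166.1] [292 161  24  12 214] [[ 0.662 -0.096]]
grey [228.6 180.5] [220 170  18  22 215] [[0.629 0.097]]
grey [239.5 184.7] [233 174  15  24  64] [[0.617 0.07 ]]
grey [303.9 179.4] [285 176  38   8  67] [[ 0.628 -0.095]]
grey [374.2 230.5] [ 350  188   73   80 1435] [[ 0.494 -0.268]]
grey [309.8 240.8] [298 232  24  19 231] [[ 0.472 -0.104]]
grey [241.4 255.1] [232 246  21  20 169] [[0.441 0.068]]
white [390.6 222.9] [ 362  191   56   67 1945] [[ 0.514 -0.322]]
blue [128.7 252.5] [  92  212   74   76 3526] [[0.453 0.363]]
side
orange [313.3 172.9] [309 171   9   5  31] [[ 0.515 -0.175]]
orange [249.7 182.2
[... 1323 characters left out ...]
.295 -1.941]]
white [375.2  68.4] [362  54  30  25 443] [[ 0.258 -2.042]]
white [334.3 190.2] [312 175  37  29 396] [[ 0.449 -0.053]]
white [178.8 277.3] [166 266  26  21 364] [[0.702 0.342]]
blue [315.7 330.7] [ 259  285  116   88 8241] [[0.452 0.373]]
[[[54, 20, 129], [49, 16, 129], [47, 14, 124]], [[63, 18, 129], [51, 20, 130], [56, 21, 96]], [[45, 12, 125], [60, 6, 119], [28, 26, 138]]]
[[[51, 15, 123], [60, 10, 130], [56, 16, 130]], [[60, 11, 119], [60, 8, 122], [70, 6, 126]], [[36, 25, 154], [30, 23, 113], [34, 18, 98]]]
[[[34, 23, 158], [60, 7, 116], [65, 12, 131]], [[50, 6, 126], [60, 12, 129], [63, 18, 130]], [[65, 12, 129], [45, 12, 126], [45, 17, 122]]]
[ 43  14 167] [109 216 111]
```

View pics/w0.png

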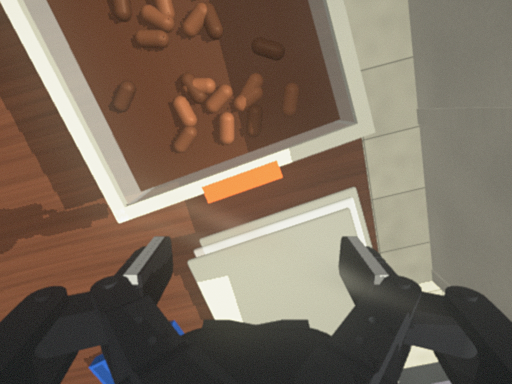

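Call:
move_arm --plan '[[[-0.85, 0.5, -0.2, 0, 0, 0, 1], [-0.85, -0.4, -0.3, 0, 0, 0, 1], [-0.85, -0.4, -0.3, 0, 0, 0, 1], [-0.85, -0.4, -0.3, 0, 0, 0, 1], [-0.85, -0.4, -0.3, 0, 0, 0, 1], [-0.85, -0.4, -0.3, 0, 0, 0, 1], [-0.85, -0.4, -0.3, 0, 0, 0, 1], [-0.85, -0.4, -0.3, 0, 0, 0, 1], [-0.85, -0.4, 0, 0, 0, 0, 1], [-0.85, -0.4, 0, 0, 0, 0, 1]]]'

```text
clock: 1.3
position: [0.3041, 0.5028, 0.278]
tool_rot: [3.141, 0.0, 2.893]
force: [0.4, 0.8, 1.0]
grip_width: 0.0856
finger_force: 0.0
```

The wrist view shows a bin and a flat slab under the arm near the start. Both are low scenery that I don't need. Next I move over the tray.

Call:
move_arm --plan '[[[-0.85, -0.6, -0.2, 0, 0, 0, 1], [-0.85, -0.6, -0.3, 0, 0, 0, 1], [-0.85, -0.6, -0.3, 0, 0, 0, 1], [-0.85, -0.6, -0.3, 0, 0, 0, 1], [-0.85, -0.6, -0.3, 0, 0, 0, 1], [-0.85, -0.6, 0, 0, 0, 0, 1], [-0.85, -0.6, 0, 0, 0, 0, 1], [-0.85, -0.6, 0, 0, 0, 0, 1], [-0.85, -0.6, 0, 0, 0, 0, 1], [0, 0, 0, 0, 0, 0, 1]]]'

```text
clock: 2.3
position: [0.4268, 0.3587, 0.3059]
tool_rot: [-3.141, 0.001, 2.89]
force: [-0.1, -0.2, 0.8]
grip_width: 0.0854
finger_force: 0.0
```

```bash
python3 - <<'E'
from h import *
w=cam("wrist");cv2.imwrite("pics/w1.png",w["color"][:,:,::-1])
np.save("pics/w1.npy",dict(w,allow=1),allow_pickle=True)
for k,lo,hi in(("orange",100,9000),("blue",300,90000)):
    for c,st,m in blobs(mask(w,k),lo,hi):
        r=cv2.boxPoints(cv2.minAreaRect(np.argwhere(m)[:,::-1].astype(np.float32)))
        print(k,c.round(1),st,r.round().tolist(),onplane(w,r,.02).round(4).tolist())
E
```

```text
orange [309.2 210. ] [290 200  38  22 139] [[289.0, 218.0], [326.0, 199.0], [328.0, 203.0], [291.0, 221.0]] [[0.5374, 0.3886], [0.5213, 0.4525], [0.5272, 0.454], [0.5435, 0.39]]
blue [260.7 169.4] [ 195  107  135  133 8980] [[192.0, 152.0], [284.0, 106.0], [330.0, 197.0], [238.0, 243.0]] [[0.3956, 0.268], [0.3648, 0.4194], [0.5188, 0.4591], [0.5603, 0.2948]]
```

View pics/w1.png

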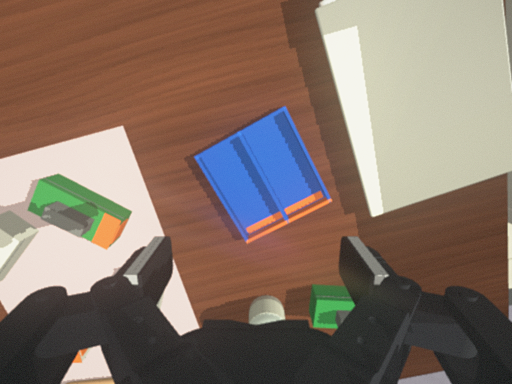

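The tray is at the image centre, with corners near (192,155), (285,107), (330,198) and (245,242), and its orange wall is at the lower right. The slab at the right lies well beyond it. I move to view the cases while the tray fit runs.

Call:
move_arm --plan '[[[-1, -0.9, 0, 0, 0, 0, 1], [-1, -0.9, 0, 0, 0, 0, 1], [-1, -0.9, 0, 0, 0, 0, 1], [-1, -0.9, 0, 0, 0, 0, 1], [-1, -0.9, 0, 0, 0, 0, 1], [-1, -0.9, 0, 0, 0, 0, 1], [-1, -0.9, 0, 0, 0, 0, 1], [-1, -0.9, 0, 0, 0, 0, 1], [-1, -0.9, 0, 0, 0, 0, 1], [-1, -0.9, 0, 0, 0, 0, 1]]]'

```text
clock: 3.35
position: [0.5746, 0.1378, 0.3056]
tool_rot: [3.141, -0.0, 2.895]
force: [-0.0, -0.3, 1.2]
grip_width: 0.0856
finger_force: 0.0
```

Call:
move_arm --plan '[[[-1, -0.9, 0, 0, 0, 0, 1], [-1, -0.9, 0, 0, 0, 0, 1], [-1, -0.9, 0, 0, 0, 0, 1], [-1, -0.9, 0, 0, 0, 0, 1], [-1, -0.9, 0, 0, 0, 0, 1], [-1, -0.9, 0, 0, 0, 0, 1], [-1, -0.9, 0, 0, 0, 0, 1], [0, 0, 0, 0, 0, 0, 1], [0, 0, 0, 0, 0, 0, 1], [0, 0, 0, 0, 0, 0, 1]]]'

```text
clock: 4.35
position: [0.6789, -0.017, 0.3054]
tool_rot: [3.141, -0.0, 2.895]
force: [-0.0, 0.2, -0.2]
grip_width: 0.0855
finger_force: 0.0
```

```bash
python3 - <<'E'
from h import *
w=np.load("pics/w1.npy",allow_pickle=True).item()
def quad(f,box):
    m=mask(f,"blue")|mask(f,"orange"); z=np.zeros_like(m); a,b,c,d=box; z[b:d,a:c]=m[b:d,a:c]
    z=cv2.morphologyEx(z,cv2.MORPH_CLOSE,np.ones((5,5)))
    cs,_=cv2.findContours(z,cv2.RETR_EXTERNAL,cv2.CHAIN_APPROX_NONE)
    h=cv2.convexHull(max(cs,key=cv2.contourArea))
    return h[:,0,:].astype(np.float32), cv2.approxPolyDP(h,8,True)[:,0,:]
h,q=quad(w,(180,95,340,260))
r=cv2.minAreaRect((onplane(w,h,.02)*1000).astype(np.float32));print("w1",r,q.tolist(),onplane(w,q,.02).round(3).tolist())
t=cam("top")
cv2.imwrite("pics/t1.png",t["color"][:,:,::-1])
h2,q2=quad(t,(85,205,175,295));r=cv2.minAreaRect((onplane(t,h2,.02)*1000).astype(np.float32));print("top",r,q2.tolist())
P=onplane(t,q2,.02)
for a in q:
    x=onplane(w,a,.02)[0];j=np.argmin(((P-x)**2).sum(1));print(tri(w,a,t,q2[j]))
w2=cam("wrist");cv2.imwrite("pics/w2.png",w2["color"][:,:,::-1]);np.save("pics/w2.npy",w2,allow_pickle=True)
E
```

```text
w1 ((463.906494140625, 364.13275146484375), (167.1449432373047, 156.02182006835938), 14.172977447509766) [[285, 107], [329, 197], [245, 239], [195, 156]] [[0.367, 0.42], [0.518, 0.458], [0.556, 0.309], [0.403, 0.271]]
top ((465.1572570800781, 362.2491455078125), (170.24131774902344, 159.19342041015625), 14.03403377532959) [[148, 209], [165, 271], [105, 287], [93, 224]]
(array([0.36651988, 0.42034341, 0.01442857]), np.float64(0.00023538217629152336))
(array([ 0.52950084,  0.4636878 , -0.00825302]), np.float64(0.0009704647690670685))
(array([0.56231218, 0.31033338, 0.01356744]), np.float64(0.004177504925099832))
(array([0.40311349, 0.2680424 , 0.01034028]), np.float64(0.00042971585850502803))
```

View pics/w2.png

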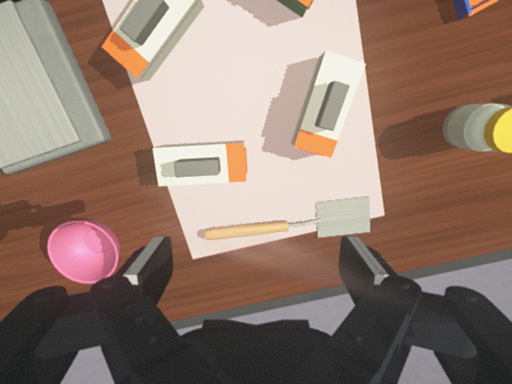

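The wrist view shows the three white cases (ribs near (333,105), (197,167) and (145,18)), with the scale edge at the left and the bowl, spatula and jar near the bottom. Next I segment the rib tops.

```bash
python3 - <<'E'
from h import *
w=np.load("pics/w2.npy",allow_pickle=True).item(); t=cam("top")
h=w["hsv"].astype(int)
for (x,y) in((333,105),(197,167)):
    print(h[y-2:y+3,x-30:x+31:4,2]); 
for k in("rib",):
  for f,n,c in((w,"w",[(333,105),(197,167),(145,18)]),(t,"t",[(228,180),(303,166),(309,241)])):
    v=f["hsv"][:,:,2].astype(int);s=f["hsv"][:,:,1].astype(int)
    for (x,y) in c:
        v0=np.median(v[max(y-2,0):y+3,x-2:x+3]); m=((abs(v-v0)<10)&(s<50)).astype(np.uint8)
        l=cv2.connectedComponents(m,connectivity=4)[1]; mm=l==l[y,x]
        P=onplane(f,np.argwhere(mm)[:,::-1],.072)*1000
        r=cv2.minAreaRect(P.astype(np.float32)); print(n,v0,mm.sum(),np.round(r[0],1),np.round(r[1],1),round(r[2],1),P.mean(0).round(1))
E
```

```text
[[179 138 208 207 210  98 146 165 165 166 219 244 241 239 239 239]
 [168 148 208 206 208 100 158 166 164 164 232 244 240 240 238 239]
 [158 156 206 207 209 102 161 163 163 164 235 244 240 239 239 239]
 [151 169 207 204 207 104 165 166 166 166 243 244 239 239 239 240]
 [144 184 206 206 203 102 166 167 166 163 246 244 240 239 239 239]]
[[200 204 157 164 162 165 167 166 167 167 168 168 169 143 244 245]
 [204 205 162 163 162 162 166 165 164 164 168 169 173 142 244 245]
 [200 203 160 161 164 165 163 164 164 167 166 170 167 136 244 245]
 [201 200 155 164 162 160 165 164 165 167 168 167 168 138 244 245]
 [201 203 157 160 163 162 162 163 166 168 167 169 169 134 244 245]]
w 165.0 669 [631.6  99.6] [19.4 58. ] 60.7 [630.5 100.1]
w 165.0 607 [665.7 -96. ] [59.7 20. ] 79.1 [665.8 -95.1]
w 159.0 764 [ 472.9 -103.7] [20.7 55.3] 33.6 [ 475.3 -105.8]
t 129.0 136 [631.1  99. ] [15.8 59. ] 59.2 [630.1  99.5]
t 150.0 184422 [623.9   6.7] [1389.7  999.5] 89.7 [616.2  39.1]
t 60.0 3 [ 471.7 -101.6] [5. 0.] 88.7 [ 471.7 -101.6]
```

Call:
move_arm --plan '[[[0.617, 0.85, 0.9, 0, 0, 0, 1], [0.617, 0.85, 0.9, 0, 0, 0, 1], [0.617, 0.85, 0.9, 0, 0, 0, 1], [0.617, 0.85, 0.9, 0, 0, 0, 1], [0.617, 0.85, 0.9, 0, 0, 0, 1], [0.617, 0.85, 0.9, 0, 0, 0, 1], [0, 0, 1, 0, 0, 0.85, 1], [0, 0, 1, 0, 0, 0.85, 1], [0, 0, 1, 0, 0, 0.83, 1], [0, 0, 0.5, 0, 0, 0, 1]]]'

```text
clock: 5.5
position: [0.6317, 0.0994, 0.1259]
tool_rot: [-3.14, -0.001, 2.628]
force: [-1.0, -0.6, -0.8]
grip_width: 0.0854
finger_force: 0.0
```

```bash
cat >> h.py <<'E'
def to(x,y,z,yaw=None,s=None):
    s=s or observe(); Rt=R.from_euler('xyz',s["tool_rot"]).as_matrix()
    d=Rt.T@(np.array([x,y,z])-s["position"]); cy=np.degrees(s["tool_rot"][2]); yaw=cy if yaw is None else yaw
    G=R.from_euler('xyz',[180,0,yaw],degrees=True).as_matrix(); rv=R.from_matrix(Rt.T@G).as_rotvec(degrees=True)
    print("pos",s["position"].round(4),"yaw",cy.round(1),"rows: shift",(d/.02).round(2),"turn",(rv/6).round(2),"q7",s["qpos"][6].round(2),"F",s["force"].round(2))
E
python3 - <<'E'
from h import *
to(.6316,.0996,.048,150.7)
w=cam("wrist");cv2.imwrite("pics/w3.png",w["color"][:,:,::-1])
v=w["hsv"][:,:,2].astype(int);s=w["hsv"][:,:,1].astype(int)
x,y=proj(w,[.6316,.0996,.072]).round().astype(int);print(x,y)
v0=np.median(v[y-2:y+3,x-2:x+3]); m=((abs(v-v0)<10)&(s<50)).astype(np.uint8)
l=cv2.connectedComponents(m,connectivity=4)[1]; mm=l==l[y,x]
P=onplane(w,np.argwhere(mm)[:,::-1],.072)*1000;print(v0,mm.sum(),cv2.minAreaRect(P.astype(np.float32)))
E
```

```text
pos [0.6317 0.0994 0.1259] yaw 150.6 rows: shift [0.   0.01 3.89] turn [-0.01 -0.01 -0.02] q7 0.96 F [-0.96 -0.64 -0.84]
254 208
139.0 1600 ((630.670654296875, 100.02392578125), (20.415584564208984, 57.82599639892578), 59.05236053466797)
```

The close-up confirms the rib at 630.7, 100.0 mm with its long axis at 149°. I descend and grip.

Call:
move_arm --plan '[[[0, 0, 0.9, 0, 0, 0, 1], [0, 0, 0.9, 0, 0, 0.1, 1], [0, 0, 0.9, 0, 0, 0.1, 1], [0, 0, 0.9, 0, 0, 0, 1], [0, 0, 0.25, 0, 0, 0, 1], [0, 0, 0, 0, 0, 0, -1], [0, 0, 0, 0, 0, 0, -1], [0, 0, 0, 0, 0, 0, -1], [0, 0, 0, 0, 0, 0, -1], [0, 0, 0, 0, 0, 0, -1]]]' --grip_force 60

```text
clock: 6.55
position: [0.6328, 0.0989, 0.0509]
tool_rot: [3.141, 0.001, 2.608]
force: [-0.8, -0.2, 6.8]
grip_width: 0.0208
finger_force: 61.1
```

Call:
move_arm --plan '[[[0, 0, -0.5, 0, 0, 0, -1], [0, 0, -0.5, 0, 0, 0, -1], [0, 0, -0.5, 0, 0, 0, -1], [0, 0, -0.5, 0, 0, 0, -1], [0, 0, 0, 0, 0, 0, -1], [0, 0, 0, 0, 0, 0, -1], [0, 0, 0, 0, 0, 0, -1], [0, 0, 0, 0, 0, 0, -1], [0, 0, 0, 0, 0, 0, -1], [0, 0, 0, 0, 0, 0, -1]]]'

```text
clock: 7.55
position: [0.6324, 0.0988, 0.09]
tool_rot: [-3.141, -0.0, 2.608]
force: [0.1, -0.6, -1.6]
grip_width: 0.0204
finger_force: 60.2
```

```bash
python3 - <<'E'
from h import *
F=[]
for i in range(3): F.append(observe()["force"]);cam("wrist")
print(np.round(F,2)); to(.464,.364,.15,194.2)
E
```

```text
[[ 0.12 -0.57 -1.57]
 [ 0.19 -0.08 -1.68]
 [-0.48 -0.06 -0.95]]
pos [0.6325 0.0988 0.0902] yaw 149.4 rows: shift [14.    7.13 -2.99] turn [-0.   -0.   -7.46] q7 0.95 F [-0.6   0.67 -0.75]
```

The lift reads about −1.2 N, so this case is empty. I set it back down, since the loaded case should go first.

Call:
move_arm --plan '[[[0, 0, 0.6, 0, 0, 0, -1], [0, 0, 0.6, 0, 0, 0, -1], [0, 0, 0.4, 0, 0, 0, -1], [0, 0, 0.3, 0, 0, 0, -1], [0, 0, 0, 0, 0, 0, -1], [0, 0, 0, 0, 0, 0, 0.5], [0, 0, 0, 0, 0, 0, 0.5], [0, 0, -0.6, 0, 0, 0, 0.8], [0, 0, -1, 0, 0, 0, 1], [0, 0, -1, 0, 0, 0, 1]]]'

```text
clock: 8.7
position: [0.6327, 0.0988, 0.1058]
tool_rot: [3.141, 0.0, 2.608]
force: [-0.0, -0.3, -0.7]
grip_width: 0.0853
finger_force: 0.0
```

```bash
python3 - <<'E'
from h import *
to(.6657,-.096,.12,79.1)
E
```

```text
pos [0.6327 0.0988 0.1058] yaw 149.4 rows: shift [-6.38 -7.55 -0.71] turn [ 0.    0.   11.72] q7 0.95 F [-0.03 -0.34 -0.67]
```

Call:
move_arm --plan '[[[-0.8, -0.944, -0.1, 0, 0, 0, 1], [-0.8, -0.944, -0.1, 0, 0, 0, 1], [-0.8, -0.944, -0.1, 0, 0, 0, 1], [-0.8, -0.944, -0.1, 0, 0, 0, 1], [-0.8, -0.944, -0.1, 0, 0, 0, 1], [-0.8, -0.944, -0.1, 0, 0, 0, 1], [-0.8, -0.944, -0.1, 0, 0, 0, 1], [-0.8, -0.944, 0, 0, 0, 0, 1], [0, 0, 0, 0, 0, 1, 1], [0, 0, 0, 0, 0, 1, 1]]]'

```text
clock: 9.7
position: [0.6661, -0.0975, 0.1194]
tool_rot: [3.141, 0.001, 2.393]
force: [0.1, 0.6, -0.4]
grip_width: 0.0854
finger_force: 0.0
```

Call:
move_arm --plan '[[[0, 0, 0, 0, 0, 1, 1], [0, 0, 0, 0, 0, 1, 1], [0, 0, 0, 0, 0, 1, 1], [0, 0, 0, 0, 0, 1, 1], [0, 0, 0, 0, 0, 1, 1], [0, 0, 0, 0, 0, 1, 1], [0, 0, 0, 0, 0, 1, 1], [0, 0, 0, 0, 0, 1, 1], [0, 0, 0, 0, 0, 1, 1], [0, 0, 0, 0, 0, 0.7, 1]]]'

```text
clock: 10.7
position: [0.6662, -0.096, 0.1194]
tool_rot: [3.141, -0.001, 1.379]
force: [-0.4, -0.4, 0.1]
grip_width: 0.0856
finger_force: 0.0
```

```bash
cat >> h.py <<'E'
def rib(w,x,y,z=.072):
    v=w["hsv"][:,:,2].astype(int);s=w["hsv"][:,:,1].astype(int)
    x,y=proj(w,[x,y,z]).round().astype(int)
    v0=np.median(v[y-2:y+3,x-2:x+3]); m=((abs(v-v0)<10)&(s<50)).astype(np.uint8)
    l=cv2.connectedComponents(m,connectivity=4)[1]; mm=l==l[y,x]
    P=onplane(w,np.argwhere(mm)[:,::-1],z)*1000
    r=cv2.minAreaRect(P.astype(np.float32)); a=r[2]+(90 if r[1][1]>r[1][0] else 0)
    print("rib",np.round(r[0],1),np.round(r[1],1),"axis",round(a,1),"px",x,y,int(v0))
E
python3 - <<'E'
from h import *
to(.6657,-.096,.051,79.1)
rib(cam("wrist"),.6657,-.096)
E
```

```text
pos [ 0.6662 -0.096   0.1194] yaw 79.0 rows: shift [-0.   -0.03  3.42] turn [ 0.01 -0.01 -0.02] q7 0.24 F [-0.4  -0.38  0.09]
rib [666.  -95.4] [59.4 20.9] axis 79.8 px 254 213 127
```

Call:
move_arm --plan '[[[0, 0, 0.9, 0, 0, 0, 1], [0, 0, 0.9, 0, 0, 0, 1], [0, 0, 0.9, 0, 0, 0, 1], [0, 0, 0.6, 0, 0, 0, 1], [0, 0, 0.1, 0, 0, 0, 1], [0, 0, 0, 0, 0, 0, -1], [0, 0, 0, 0, 0, 0, -1], [0, 0, 0, 0, 0, 0, -1], [0, 0, 0, 0, 0, 0, -1], [0, 0, 0, 0, 0, 0, -1]]]'

```text
clock: 11.75
position: [0.6661, -0.0963, 0.0509]
tool_rot: [3.141, -0.0, 1.383]
force: [-1.4, 1.7, 3.5]
grip_width: 0.0208
finger_force: 58.7
```

Call:
move_arm --plan '[[[0, 0, -0.5, 0, 0, 0, -1], [0, 0, -0.5, 0, 0, 0, -1], [0, 0, -0.5, 0, 0, 0, -1], [0, 0, -0.5, 0, 0, 0, -1], [0, 0, 0, 0, 0, 0, -1], [0, 0, 0, 0, 0, 0, -1], [0, 0, 0, 0, 0, 0, -1], [0, 0, 0, 0, 0, 0, -1], [0, 0, 0, 0, 0, 0, -1], [0, 0, 0, 0, 0, 0, -1]]]'

```text
clock: 12.75
position: [0.6658, -0.0964, 0.0901]
tool_rot: [-3.141, 0.0, 1.383]
force: [0.0, 0.2, -1.9]
grip_width: 0.0206
finger_force: 59.0
```

```bash
python3 - <<'E'
from h import *
F=[]
for i in range(3): F.append(observe()["force"]);f=cam("top")
print(np.round(F,2)); to(.5,-.31,.17,3)
cv2.imwrite("pics/t2.png",cv2.resize(f["color"][170:300,330:450,::-1],None,fx=5,fy=4.6))
E
```

```text
[[ 0.03  0.16 -1.87]
 [-0.46  0.04 -1.41]
 [ 0.32 -0.95 -1.32]]
pos [ 0.6659 -0.0963  0.0902] yaw 79.2 rows: shift [-12.05  -6.15  -3.99] turn [-0.   0.  12.7] q7 0.26 F [ 0.07  0.51 -0.79]
```

This one is empty as well (about −1.3 N), so the third should be loaded. I set this one back and go to A3.

Call:
move_arm --plan '[[[0, 0, 0.6, 0, 0, 0, -1], [0, 0, 0.6, 0, 0, 0, -1], [0, 0, 0.4, 0, 0, 0, -1], [0, 0, 0.3, 0, 0, 0, -1], [0, 0, 0, 0, 0, 0, -1], [0, 0, 0, 0, 0, 0, 0.5], [0, 0, 0, 0, 0, 0, 0.5], [0, 0, -0.6, 0, 0, 0, 0.8], [0, 0, -1, 0, 0, 0, 1], [0, 0, -1, 0, 0, 0, 1]]]'

```text
clock: 13.9
position: [0.666, -0.0965, 0.1058]
tool_rot: [3.141, 0.0, 1.383]
force: [-0.5, -0.4, 0.0]
grip_width: 0.0855
finger_force: 0.0
```

```bash
python3 - <<'E'
from h import *
to(.4735,-.1045,.13,122.5)
E
```

```text
pos [ 0.666  -0.0965  0.1058] yaw 79.2 rows: shift [-2.2  -9.38 -1.21] turn [ 0.    0.   -7.21] q7 0.25 F [-0.52 -0.35  0.03]
```

Call:
move_arm --plan '[[[-0.22, -0.938, -0.12, 0, 0, 0, 1], [-0.22, -0.938, -0.12, 0, 0, 0, 1], [-0.22, -0.938, -0.12, 0, 0, 0, 1], [-0.22, -0.938, -0.12, 0, 0, 0, 1], [-0.22, -0.938, -0.12, 0, 0, 0, 1], [-0.22, -0.938, -0.12, 0, 0, 0, 1], [-0.22, -0.938, -0.12, 0, 0, 0, 1], [-0.22, -0.938, -0.12, 0, 0, 0, 1], [-0.22, -0.938, -0.12, 0, 0, 0, 1], [-0.22, -0.938, -0.12, 0, 0, 0, 1]]]'

```text
clock: 14.9
position: [0.4729, -0.1045, 0.1293]
tool_rot: [3.14, -0.001, 1.383]
force: [0.2, -0.0, 0.2]
grip_width: 0.0856
finger_force: 0.0
```

Call:
move_arm --plan '[[[0, 0, 0, 0, 0, -0.9, 1], [0, 0, 0, 0, 0, -0.9, 1], [0, 0, 0, 0, 0, -0.9, 1], [0, 0, 0, 0, 0, -0.9, 1], [0, 0, 0, 0, 0, -0.9, 1], [0, 0, 0, 0, 0, -0.9, 1], [0, 0, 0, 0, 0, -0.9, 1], [0, 0, 0, 0, 0, -0.9, 1], [0, 0, 0, 0, 0, 0, 1], [0, 0, 0, 0, 0, 0, 1]]]'

```text
clock: 15.9
position: [0.4736, -0.1046, 0.1289]
tool_rot: [3.141, 0.0, 2.133]
force: [-0.3, -0.5, -0.7]
grip_width: 0.0855
finger_force: 0.0
```

```bash
python3 - <<'E'
from h import *
to(.4735,-.1045,.051,122.5)
w=cam("wrist");rib(w,.4735,-.1045)
E
```

```text
pos [ 0.4736 -0.1046  0.1289] yaw 122.2 rows: shift [ 0.01 -0.    3.89] turn [ 0.01  0.   -0.04] q7 0.92 F [-0.28 -0.53 -0.69]
rib [ 472.5 -102.5] [20.9 58.4] axis 122.3 px 254 207 137
```

View pics/t2.png

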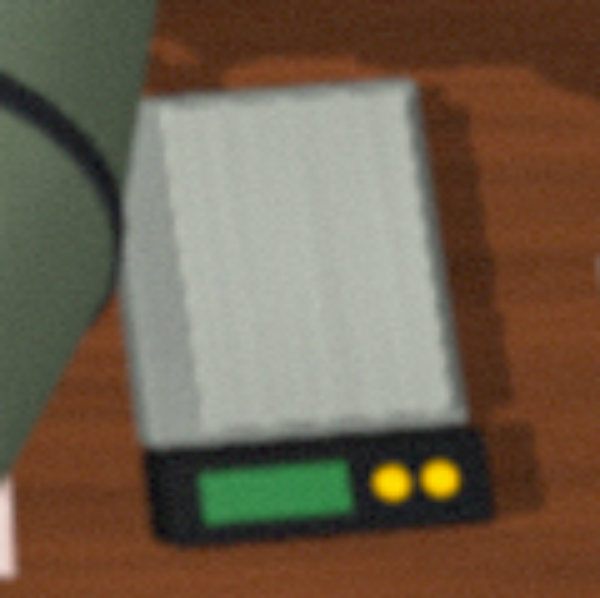

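The crop shows the platform's light top face bounded by pixels ~(160,90), (415,85), (465,420) and (200,430), with a slight yaw and the console at the bottom. I grasp A3 and weigh it.

Call:
move_arm --plan '[[[0.12, 0, 0.9, 0, 0, 0, 1], [0, 0, 0.9, 0, 0, 0, 1], [0, 0, 0.9, 0, 0, 0, 1], [0, 0, 0.9, 0, 0, 0, 1], [0, 0, 0.3, 0, 0, 0, 1], [0, 0, 0, 0, 0, 0, -1], [0, 0, 0, 0, 0, 0, -1], [0, 0, 0, 0, 0, 0, -1], [0, 0, 0, 0, 0, 0, -1], [0, 0, 0, 0, 0, 0, -1]]]' --grip_force 80

```text
clock: 16.95
position: [0.4723, -0.1024, 0.0509]
tool_rot: [3.141, 0.0, 2.136]
force: [-1.9, 1.3, 10.0]
grip_width: 0.0206
finger_force: 77.6
```

Call:
move_arm --plan '[[[0, 0, -1, 0, 0, 0, -1], [0, 0, -1, 0, 0, 0, -1], [0, 0, -1, 0, 0, 0, -1], [0, 0, -1, 0, 0, 0, -1], [0, 0, -1, 0, 0, 0, -1], [0, 0, -1, 0, 0, 0, -1], [0, 0, 0, 0, 0, 0, -1], [0, 0, 0, 0, 0, 0, -1], [0, 0, 0, 0, 0, 0, -1], [0, 0, 0, 0, 0, 0, -1]]]'

```text
clock: 17.95
position: [0.4716, -0.1024, 0.1694]
tool_rot: [-3.14, -0.001, 2.137]
force: [-1.3, 0.9, -3.5]
grip_width: 0.0201
finger_force: 79.9
```

```bash
python3 - <<'E'
from h import *
F=[]
for i in range(3): F.append(observe()["force"]);w=cam("wrist")
print(np.round(F,2))
t=cam("top")
def plat(f,seed,n,thr=(140,255)):
    v=f["hsv"][:,:,2].astype(int);s=f["hsv"][:,:,1].astype(int)
    m=((v>thr[0])&(v<=thr[1])&(s<45)).astype(np.uint8); m=cv2.morphologyEx(m,cv2.MORPH_OPEN,np.ones((3,3)))
    l=cv2.connectedComponents(m,connectivity=4)[1];mm=(l==l[seed[1],seed[0]]).astype(np.uint8)
    P=onplane(f,np.argwhere(mm)[:,::-1],.055)*1000
    print(n,mm.sum(),cv2.minAreaRect(P.astype(np.float32)))
print(t["hsv"][225,345:432:4,2],t["hsv"][180:275:4,388,2])
for th in(140,150,160):plat(t,(390,225),th,(th,255))
to(.5,-.31,.17,3)
E
```

```text
[[-1.31  0.88 -3.55]
 [ 0.61 -0.53 -4.69]
 [-0.7   0.85 -4.75]]
[110 102  96  98  97 130 131 129 125 124 122 116 117  99 121 107 104 110
  94  64  68  70] [112 121 109 165 169 167 169 167  78 102 115 117 127 125  92  91  90  88
  92  89  92  96  92  93]
140 141682 ((626.52294921875, 5.6600341796875), (1413.9014892578125, 1016.9537963867188), 89.7036361694336)
150 144950 ((626.52294921875, 5.6600341796875), (1413.9014892578125, 1016.9537963867188), 89.7036361694336)
160 148339 ((626.52294921875, 5.6600341796875), (1413.9014892578125, 1016.9537963867188), 89.7036361694336)
pos [ 0.4719 -0.1025  0.17  ] yaw 122.4 rows: shift [-9.51 -4.38 -0.  ] turn [-1.00e-02  0.00e+00  1.99e+01] q7 0.88 F [ 0.1   0.31 -4.48]
```

A3 reads about −4.6 N, so it is the loaded case. I carry it to the scale, turning to tool yaw about 3°.

Call:
move_arm --plan '[[[-0.951, -0.438, -0.2, 0, 0, 0, -1], [-0.951, -0.438, -0.2, 0, 0, 0, -1], [-0.951, -0.438, -0.2, 0, 0, 0, -1], [-0.951, -0.438, -0.2, 0, 0, 0, -1], [-0.951, -0.438, -0.2, 0, 0, 0, -1], [-0.951, -0.438, 0, 0, 0, 0, -1], [-0.951, -0.438, 0, 0, 0, 0, -1], [-0.951, -0.438, 0, 0, 0, 0, -1], [-0.951, -0.438, 0, 0, 0, 0, -1], [-0.951, -0.438, 0, 0, 0, 0, -1]]]'

```text
clock: 19.15
position: [0.5001, -0.3107, 0.19]
tool_rot: [-3.141, -0.0, 2.137]
force: [0.2, 0.0, -4.3]
grip_width: 0.0204
finger_force: 79.8
```

Call:
move_arm --plan '[[[0, 0, 0, 0, 0, 1, -1], [0, 0, 0, 0, 0, 1, -1], [0, 0, 0, 0, 0, 1, -1], [0, 0, 0, 0, 0, 1, -1], [0, 0, 0, 0, 0, 1, -1], [0, 0, 0, 0, 0, 1, -1], [0, 0, 0, 0, 0, 1, -1], [0, 0, 0, 0, 0, 1, -1], [0, 0, 0, 0, 0, 1, -1], [0, 0, 0, 0, 0, 1, -1]]]'

```text
clock: 20.15
position: [0.5001, -0.3098, 0.19]
tool_rot: [-3.141, 0.0, 1.085]
force: [-0.3, -0.2, -4.8]
grip_width: 0.0206
finger_force: 79.9
```

Call:
move_arm --plan '[[[0, 0, 0, 0, 0, 1, -1], [0, 0, 0, 0, 0, 1, -1], [0, 0, 0, 0, 0, 1, -1], [0, 0, 0, 0, 0, 1, -1], [0, 0, 0, 0, 0, 1, -1], [0, 0, 0, 0, 0, 1, -1], [0, 0, 0, 0, 0, 1, -1], [0, 0, 0, 0, 0, 1, -1], [0, 0, 0, 0, 0, 1, -1], [0, 0, 0, 0, 0, 0, -1]]]'

```text
clock: 21.15
position: [0.5001, -0.3097, 0.1898]
tool_rot: [-3.142, 0.001, 0.145]
force: [-0.3, -0.3, -4.6]
grip_width: 0.0203
finger_force: 79.7
```

```bash
python3 - <<'E'
from h import *
t=cam("top"); im=cv2.imread("pics/top0.png"); hsv=cv2.cvtColor(im,cv2.COLOR_BGR2HSV).astype(int)
print(hsv[225,345:432:4,2],hsv[180:275:4,388,2])
for th in(148,155,160,165):
    m=((hsv[:,:,2]>th)&(hsv[:,:,1]<45)).astype(np.uint8);m=cv2.morphologyEx(m,cv2.MORPH_OPEN,np.ones((3,3)))
    l=cv2.connectedComponents(m,connectivity=4)[1];mm=l==l[225,390]
    print(th,mm.sum(),cv2.minAreaRect((onplane(t,np.argwhere(mm)[:,::-1],.055)*1000).astype(np.float32)))
w=cam("wrist");cv2.imwrite("pics/w4.png",w["color"][:,:,::-1]);np.save("pics/w4.npy",w,allow_pickle=True)
to(.5,-.31,.17,3)
E
```

```text
[100  98  98 143 144 140 169 170 167 166 165 173 163 168 169 172 169 172
  91  63  66  95] [108 112 108 159 166 164 168 171 169 168 169 170 166 169 170 168 166 167
 165 164 160  95  27 122]
148 3445 ((506.3669738769531, -315.894287109375), (180.21495056152344, 128.7707061767578), 3.6864843368530273)
155 3373 ((506.43731689453125, -315.8601379394531), (175.73390197753906, 128.2751007080078), 3.5889618396759033)
160 3046 ((506.3326416015625, -315.90289306640625), (174.89312744140625, 127.91361236572266), 3.778052568435669)
165 308 ((513.4595336914062, -306.4002685546875), (85.47750091552734, 36.8828010559082), 4.424676895141602)
pos [ 0.5001 -0.3098  0.19  ] yaw 8.6 rows: shift [-0.01  0.01  1.  ] turn [-0.    0.    0.94] q7 -0.37 F [ 0.12  0.13 -4.26]
```

View pics/w4.png

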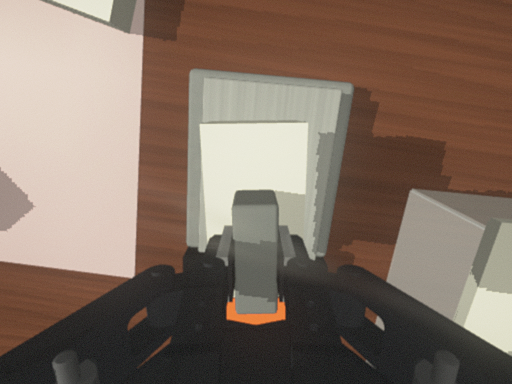

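```bash
python3 - <<'E'
from h import *
w=np.load("pics/w4.npy",allow_pickle=True).item()
c=np.array([.5064,-.3159]);a=np.radians(3.69);M=np.array([[np.cos(a),-np.sin(a)],[np.sin(a),np.cos(a)]])
for k in((.09,.065),(.09,-.065)):print(proj(w,[*(c+M@k),.055]).round(1))
g=w["hsv"][:,:,2].astype(int);print(g[100,185:215],g[100,330:360],g[65:95,270],sep="\n")
to(.5064,-.3159,.115,3.69)
E
```

```text
[202.   75.9]
[341.9  88.7]
[124 125 124 131 155 164 159 156 154 160 155 155 152 154 156 156 154 161
 186 185 181 185 183 181 179 178 177 182 183 183]
[175 176 177 180 183 182 179 183 182 169 131 113 109 111 113 115 110 110
 111 107 104  97  88  93  90  92  89  89  92  92]
[125 124 128 121 118 121 123 122 124 116 113 135 143 143 150 155 154 148
 157 172 176 176 175 176 178 179 178 180 178 179]
pos [ 0.5001 -0.3098  0.19  ] yaw 8.6 rows: shift [0.27 0.35 3.75] turn [-0.    0.    0.82] q7 -0.37 F [ 0.12  0.13 -4.26]
```

The platform corners predicted from the top view fall within about 2 px in the wrist view. I lower the case onto the platform.

Call:
move_arm --plan '[[[0.27, 0.35, 0, 0, 0, 0, -1], [0, 0, 0, 0, 0, 0.82, -1], [0, 0, 0.9, 0, 0, 0, -1], [0, 0, 0.9, 0, 0, 0, -1], [0, 0, 0.9, 0, 0, 0, -1], [0, 0, 0.8, 0, 0, 0, -1], [0, 0, 0.5, 0, 0, 0, -1], [0, 0, 0.3, 0, 0, 0, -1], [0, 0, 0.2, 0, 0, 0, -1], [0, 0, 0, 0, 0, 0, -1]]]'

```text
clock: 22.25
position: [0.5065, -0.3162, 0.1004]
tool_rot: [3.141, -0.0, 0.061]
force: [-1.4, 0.2, -0.7]
grip_width: 0.0205
finger_force: 80.1
```

```bash
python3 - <<'E'
from h import *
to(.5064,-.3159,.097,3.69)
E
```

```text
pos [ 0.5065 -0.3162  0.1004] yaw 3.5 rows: shift [-0.01 -0.02  0.17] turn [ 0.   -0.   -0.03] q7 -0.36 F [-1.4   0.18 -0.7 ]
```

Call:
move_arm --plan '[[[0, 0, 0.08, 0, 0, 0, -1], [0, 0, 0, 0, 0, 0, -1], [0, 0, 0, 0, 0, 0, 0], [0, 0, 0, 0, 0, 0, 0.2], [0, 0, 0, 0, 0, 0, 0.2], [0, 0, -0.5, 0, 0, 0, 0.4], [0, 0, -1, 0, 0, 0, 1], [0, 0, -1, 0, 0, 0, 1], [0, 0, -1, 0, 0, 0, 1], [0, 0, -1, 0, 0, 0, 1]]]'

```text
clock: 23.25
position: [0.5064, -0.3162, 0.1903]
tool_rot: [3.141, -0.0, 0.061]
force: [-0.0, 0.4, -0.2]
grip_width: 0.0853
finger_force: 0.0
```

```bash
python3 - <<'E'
from h import *
w=cam("wrist");cv2.imwrite("pics/w5.png",w["color"][:,:,::-1])
rib(w,.5064,-.3159,.118)
to(.666,-.0962,.18,79.2)
E
```

```text
rib [ 505.8 -314.3] [56.8 19.1] axis 4.1 px 256 201 151
pos [ 0.5071 -0.3171  0.1932] yaw 3.5 rows: shift [  8.6  -10.55   0.66] turn [ 4.000e-02 -1.000e-02 -1.262e+01] q7 -0.44 F [ 1.49 -1.58  4.36]
```

View pics/w5.png

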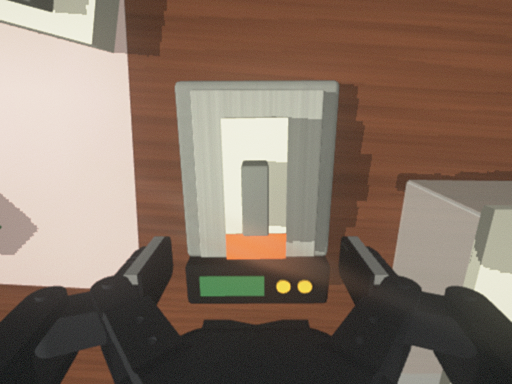

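The loaded case lies centred and lengthwise on the platform, with its rib at pixel (255,198). Now I fetch A2.

Call:
move_arm --plan '[[[0.82, -1, 0, 0, 0, 0, 1], [0.82, -1, 0, 0, 0, 0, 1], [0.82, -1, 0, 0, 0, 0, 1], [0.82, -1, 0, 0, 0, 0, 1], [0.82, -1, 0, 0, 0, 0, 1], [0.82, -1, 0, 0, 0, 0, 1], [0.82, -1, 0, 0, 0, 0, 1], [0.82, -1, 0, 0, 0, 0, 1], [0.82, -1, 0, 0, 0, 0, 1], [0.82, -1, 0, 0, 0, 0, 1]]]'

```text
clock: 24.3
position: [0.6586, -0.1055, 0.1894]
tool_rot: [3.141, -0.0, 0.061]
force: [-0.7, 0.1, 0.2]
grip_width: 0.0856
finger_force: 0.0
```

Call:
move_arm --plan '[[[0.4, -0.55, 0, 0, 0, 0, 1], [0, 0, 0.35, 0, 0, -1, 1], [0, 0, 0.35, 0, 0, -1, 1], [0, 0, 0.35, 0, 0, -1, 1], [0, 0, 0.35, 0, 0, -1, 1], [0, 0, 0.35, 0, 0, -1, 1], [0, 0, 0.35, 0, 0, -1, 1], [0, 0, 0.35, 0, 0, -1, 1], [0, 0, 0.35, 0, 0, -1, 1], [0, 0, 0.35, 0, 0, -1, 1]]]'

```text
clock: 25.3
position: [0.665, -0.0957, 0.1259]
tool_rot: [3.141, 0.0, 1.007]
force: [0.5, 0.2, 0.7]
grip_width: 0.0855
finger_force: 0.0
```

```bash
python3 - <<'E'
from h import *
w=cam("wrist");rib(w,.666,-.0962)
to(.666,-.0962,.051,79.2)
E
```

```text
rib [666.1 -95.9] [59.6 20.3] axis 79.4 px 257 209 131
pos [ 0.6646 -0.0957  0.1249] yaw 58.1 rows: shift [0.02 0.08 3.7 ] turn [-0.01  0.01 -3.52] q7 -0.04 F [-0.58 -1.18 -1.02]
```

Call:
move_arm --plan '[[[0.04, 0.08, 0.5, 0, 0, -0.9, 1], [0, 0, 0.5, 0, 0, -0.9, 1], [0, 0, 0.5, 0, 0, -0.9, 1], [0, 0, 0.5, 0, 0, -0.85, 1], [0, 0, 0.9, 0, 0, 0, 1], [0, 0, 0.8, 0, 0, 0, 1], [0, 0, 0, 0, 0, 0, -1], [0, 0, 0, 0, 0, 0, -1], [0, 0, 0, 0, 0, 0, -1], [0, 0, 0, 0, 0, 0, -1]]]' --grip_force 60

```text
clock: 26.35
position: [0.6674, -0.0952, 0.0523]
tool_rot: [3.141, -0.0, 1.375]
force: [0.1, -0.3, -0.5]
grip_width: 0.0281
finger_force: 0.0
```

Call:
move_arm --plan '[[[0, 0, 0, 0, 0, 0, -1], [0, 0, -1, 0, 0, 0, -1], [0, 0, -1, 0, 0, 0, -1], [0, 0, -1, 0, 0, 0, -1], [0, 0, -1, 0, 0, 0, -1], [0, 0, -1, 0, 0, 0, -1], [0, 0, -1, 0, 0, 0, -1], [0, 0, 0, 0, 0, 0, -1], [0, 0, 0, 0, 0, 0, -1], [0, 0, 0, 0, 0, 0, -1]]]'

```text
clock: 27.35
position: [0.6666, -0.0949, 0.1707]
tool_rot: [-3.14, 0.0, 1.375]
force: [0.9, -0.2, -1.2]
grip_width: 0.0206
finger_force: 60.5
```

```bash
python3 - <<'E'
from h import *
to(.4547,.4010,.17,14.2)
E
```

```text
pos [ 0.6666 -0.0949  0.1707] yaw 78.8 rows: shift [ 22.27 -15.21   0.06] turn [-1.000e-02  1.000e-02  1.077e+01] q7 0.23 F [ 0.94 -0.24 -1.22]
```

Call:
move_arm --plan '[[[1, -0.683, 0, 0, 0, 0, -1], [1, -0.683, 0, 0, 0, 0, -1], [1, -0.683, 0, 0, 0, 0, -1], [1, -0.683, 0, 0, 0, 0, -1], [1, -0.683, 0, 0, 0, 0, -1], [1, -0.683, 0, 0, 0, 0, -1], [1, -0.683, 0, 0, 0, 0, -1], [1, -0.683, 0, 0, 0, 0, -1], [1, -0.683, 0, 0, 0, 0, -1], [1, -0.683, 0, 0, 0, 0, -1]]]'

```text
clock: 28.35
position: [0.571, 0.1283, 0.1709]
tool_rot: [-3.141, 0.001, 1.375]
force: [0.3, 0.0, -0.6]
grip_width: 0.0205
finger_force: 60.3
```

Call:
move_arm --plan '[[[1, -0.683, 0, 0, 0, 0, -1], [1, -0.683, 0, 0, 0, 0, -1], [1, -0.683, 0, 0, 0, 0, -1], [1, -0.683, 0, 0, 0, 0, -1], [1, -0.683, 0, 0, 0, 0, -1], [1, -0.683, 0, 0, 0, 0, -1], [1, -0.683, 0, 0, 0, 0, -1], [1, -0.683, 0, 0, 0, 0, -1], [1, -0.683, 0, 0, 0, 0, -1], [1, -0.683, 0, 0, 0, 0, -1]]]'

```text
clock: 29.35
position: [0.476, 0.3509, 0.1709]
tool_rot: [-3.141, 0.001, 1.375]
force: [0.3, 0.4, -2.0]
grip_width: 0.0204
finger_force: 60.3
```

Call:
move_arm --plan '[[[0.75, -0.5, 0, 0, 0, 0, -1], [0.75, -0.5, 0, 0, 0, 0, -1], [0.75, -0.5, 0, 0, 0, 0, -1], [0, 0, 0, 0, 0, 1, -1], [0, 0, 0, 0, 0, 1, -1], [0, 0, 0, 0, 0, 1, -1], [0, 0, 0, 0, 0, 1, -1], [0, 0, 0, 0, 0, 1, -1], [0, 0, 0, 0, 0, 1, -1], [0, 0, 0, 0, 0, 1, -1]]]'

```text
clock: 30.35
position: [0.456, 0.4005, 0.1716]
tool_rot: [3.141, 0.0, 0.638]
force: [0.2, 0.4, -1.3]
grip_width: 0.0204
finger_force: 60.3
```

```bash
python3 - <<'E'
from h import *
to(.4547,.4010,.055,14.2)
E
```

```text
pos [0.456  0.4005 0.1716] yaw 36.5 rows: shift [-0.04 -0.06  5.83] turn [ 0.   -0.    3.72] q7 -1.19 F [ 0.2   0.39 -1.32]
```

Call:
move_arm --plan '[[[-0.04, -0.06, 0.4, 0, 0, 0.93, -1], [0, 0, 0.6, 0, 0, 0.93, -1], [0, 0, 0.6, 0, 0, 0.93, -1], [0, 0, 0.6, 0, 0, 0.93, -1], [0, 0, 0.6, 0, 0, 0, -1], [0, 0, 0, 0, 0, 0, -1], [0, 0, 0, 0, 0, 0, -1], [0, 0, 0, 0, 0, 0, -1], [0, 0, 0, 0, 0, 0, -1], [0, 0, 0, 0, 0, 0, -1]]]'

```text
clock: 31.35
position: [0.4549, 0.4009, 0.1161]
tool_rot: [-3.141, -0.0, 0.253]
force: [-0.2, -0.8, -1.6]
grip_width: 0.0204
finger_force: 60.2
```

```bash
python3 - <<'E'
from h import *
to(.4547,.4010,.055,14.2)
w=cam("wrist");cv2.imwrite("pics/w6.png",w["color"][:,:,::-1])
E
```

```text
pos [0.4549 0.4009 0.1161] yaw 14.5 rows: shift [-0.01 -0.01  3.06] turn [-0.   -0.    0.05] q7 -1.45 F [-0.17 -0.82 -1.63]
```

View pics/w6.png

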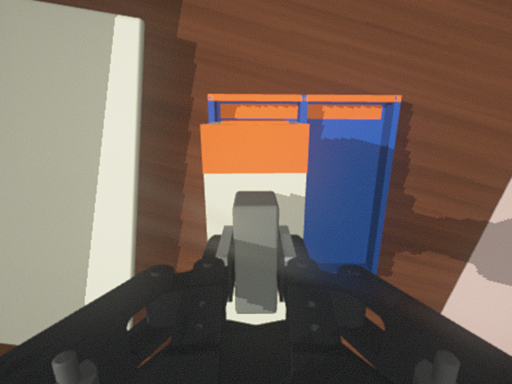

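The case sits centred over the left lane (case at columns 201–308, lane at 212–303), with its latch toward the orange wall. I lower and release it.

Call:
move_arm --plan '[[[0, 0, 0.9, 0, 0, 0, -1], [0, 0, 0.9, 0, 0, 0, -1], [0, 0, 0.7, 0, 0, 0, -1], [0, 0, 0.4, 0, 0, 0, -1], [0, 0, 0.15, 0, 0, 0, -1], [0, 0, 0, 0, 0, 0, -1], [0, 0, 0, 0, 0, 0, 0], [0, 0, 0, 0, 0, 0, 0.2], [0, 0, -0.5, 0, 0, 0, 0.4], [0, 0, -1, 0, 0, 0, 1]]]'

```text
clock: 32.4
position: [0.4543, 0.4002, 0.0844]
tool_rot: [3.14, 0.002, 0.252]
force: [0.7, 0.4, 0.1]
grip_width: 0.0726
finger_force: 0.0
```

Call:
move_arm --plan '[[[0, 0, -1, 0, 0, 0, 1], [0, 0, -1, 0, 0, 0, 1], [0, 0, -1, 0, 0, 0, 1], [0, 0, -1, 0, 0, 0, 1], [0, 0, 0, 0, 0, -1, 1], [0, 0, 0, 0, 0, -1, 1], [0, 0, 0, 0, 0, -1, 1], [0, 0, 0, 0, 0, -1, 1], [0, 0, 0, 0, 0, -1, 1], [0, 0, 0, 0, 0, -1, 1]]]'

```text
clock: 33.4
position: [0.4549, 0.4006, 0.1653]
tool_rot: [3.141, -0.0, 0.885]
force: [-0.8, -0.4, -0.8]
grip_width: 0.0856
finger_force: 0.0
```

```bash
python3 - <<'E'
from h import *
rib(cam("wrist"),.4547,.401,.076)
to(.632,.099,.16,149.4)
to(.632,.099,.16,-30.6)
E
```

```text
rib [452.2 401.9] [58.2 21.3] axis 15.7 px 255 195 140
pos [0.455  0.4005 0.1654] yaw 51.1 rows: shift [-6.17 16.35  0.27] turn [ 1.000e-02 -0.000e+00 -1.639e+01] q7 -0.97 F [-0.15  0.15 -0.5 ]
pos [0.455  0.4005 0.1654] yaw 51.1 rows: shift [-6.17 16.35  0.27] turn [-0.000e+00 -1.000e-02  1.361e+01] q7 -0.97 F [-0.15  0.15 -0.5 ]
```

Call:
move_arm --plan '[[[-0.363, 0.962, 0, 0, 0, 0, 1], [-0.363, 0.962, 0, 0, 0, 0, 1], [-0.363, 0.962, 0, 0, 0, 0, 1], [-0.363, 0.962, 0, 0, 0, 0, 1], [-0.363, 0.962, 0, 0, 0, 0, 1], [-0.363, 0.962, 0, 0, 0, 0, 1], [-0.363, 0.962, 0, 0, 0, 0, 1], [-0.363, 0.962, 0, 0, 0, 0, 1], [-0.363, 0.962, 0, 0, 0, 0, 1], [-0.363, 0.962, 0, 0, 0, 0, 1]]]'

```text
clock: 34.45
position: [0.5574, 0.2214, 0.1651]
tool_rot: [3.141, -0.0, 0.878]
force: [0.4, -0.4, -0.0]
grip_width: 0.0851
finger_force: 0.0
```

Call:
move_arm --plan '[[[-0.363, 0.962, 0, 0, 0, 0, 1], [-0.363, 0.962, 0, 0, 0, 0, 1], [-0.363, 0.962, 0, 0, 0, 0, 1], [-0.363, 0.962, 0, 0, 0, 0, 1], [-0.363, 0.962, 0, 0, 0, 0, 1], [-0.363, 0.962, 0, 0, 0, 0, 1], [-0.363, 0.962, 0, 0, 0, 0, 1], [0, 0, 0, 0, 0, -1, 1], [0, 0, 0, 0, 0, -1, 1], [0, 0, 0, 0, 0, -1, 1]]]'

```text
clock: 35.45
position: [0.6285, 0.0969, 0.165]
tool_rot: [3.141, 0.0, 1.197]
force: [0.1, -0.2, 0.6]
grip_width: 0.0853
finger_force: 0.0
```

Call:
move_arm --plan '[[[0, 0, 0.2, 0, 0, -1, 1], [0, 0, 0.2, 0, 0, -1, 1], [0, 0, 0.2, 0, 0, -1, 1], [0, 0, 0.2, 0, 0, -1, 1], [0, 0, 0.2, 0, 0, -1, 1], [0, 0, 0.2, 0, 0, -1, 1], [0, 0, 0.2, 0, 0, -1, 1], [0, 0, 0.2, 0, 0, -1, 1], [0, 0, 0.2, 0, 0, -1, 1], [0, 0, 0.2, 0, 0, -1, 1]]]'

```text
clock: 36.45
position: [0.6285, 0.097, 0.1248]
tool_rot: [-3.141, 0.0, 2.244]
force: [0.4, -0.7, 0.6]
grip_width: 0.0855
finger_force: 0.0
```

```bash
python3 - <<'E'
from h import *
rib(cam("wrist"),.632,.099)
to(.632,.099,.051,149.4)
E
```

```text
rib [630.7 101. ] [21.9 57.7] axis 148.8 px 259 210 134
pos [0.6283 0.0968 0.1243] yaw 129.0 rows: shift [-0.03  0.22  3.66] turn [-0.01  0.   -3.41] q7 0.68 F [ 0.01 -1.49 -0.76]
```

Call:
move_arm --plan '[[[0.04, 0.2, 0.5, 0, 0, 0, 1], [0, 0, 0.5, 0, 0, -0.85, 1], [0, 0, 0.5, 0, 0, -0.85, 1], [0, 0, 0.5, 0, 0, -0.85, 1], [0, 0, 0.5, 0, 0, -0.8, 1], [0, 0, 0.7, 0, 0, 0, 1], [0, 0, 0.45, 0, 0, 0, 1], [0, 0, 0, 0, 0, 0, -1], [0, 0, 0, 0, 0, 0, -1], [0, 0, 0, 0, 0, 0, -1]]]'

```text
clock: 37.5
position: [0.6314, 0.1006, 0.0522]
tool_rot: [3.141, 0.001, 2.592]
force: [0.5, -0.2, 0.6]
grip_width: 0.044
finger_force: 0.0
```

Call:
move_arm --plan '[[[0, 0, 0, 0, 0, 0, -1], [0, 0, 0, 0, 0, 0, -1], [0, 0, -1, 0, 0, 0, -1], [0, 0, -1, 0, 0, 0, -1], [0, 0, -1, 0, 0, 0, -1], [0, 0, -1, 0, 0, 0, -1], [0, 0, -1, 0, 0, 0, -1], [0, 0, -1, 0, 0, 0, -1], [0, 0, 0, 0, 0, 0, -1], [0, 0, 0, 0, 0, 0, -1]]]'

```text
clock: 38.5
position: [0.631, 0.1006, 0.1716]
tool_rot: [3.141, 0.0, 2.593]
force: [-0.3, -0.2, -2.2]
grip_width: 0.021
finger_force: 61.1
```

```bash
python3 - <<'E'
from h import *
to(.4733,.3273,.17,194.2)
E
```

```text
pos [0.631  0.1006 0.1716] yaw 148.6 rows: shift [12.64  5.56  0.08] turn [ 0.   0.  -7.6] q7 0.93 F [-0.26 -0.2  -2.21]
```

Call:
move_arm --plan '[[[0.972, 0.428, 0, 0, 0, 0, -1], [0.972, 0.428, 0, 0, 0, 0, -1], [0.972, 0.428, 0, 0, 0, 0, -1], [0.972, 0.428, 0, 0, 0, 0, -1], [0.972, 0.428, 0, 0, 0, 0, -1], [0.972, 0.428, 0, 0, 0, 0, -1], [0.972, 0.428, 0, 0, 0, 0, -1], [0.972, 0.428, 0, 0, 0, 0, -1], [0.972, 0.428, 0, 0, 0, 0, -1], [0.972, 0.428, 0, 0, 0, 0, -1]]]'

```text
clock: 39.5
position: [0.5088, 0.2753, 0.1706]
tool_rot: [-3.14, -0.001, 2.593]
force: [1.0, -0.3, -0.6]
grip_width: 0.0205
finger_force: 61.1
```

Call:
move_arm --plan '[[[0.972, 0.428, 0, 0, 0, 0, -1], [0.972, 0.428, 0, 0, 0, 0, -1], [0.972, 0.428, 0, 0, 0, 0, -1], [0, 0, 0, 0, 0, -1, -1], [0, 0, 0, 0, 0, -1, -1], [0, 0, 0, 0, 0, -1, -1], [0, 0, 0, 0, 0, -1, -1], [0, 0, 0, 0, 0, -1, -1], [0, 0, 0, 0, 0, -1, -1], [0, 0, 0, 0, 0, -1, -1]]]'

```text
clock: 40.5
position: [0.4729, 0.3269, 0.1705]
tool_rot: [-3.141, -0.002, -2.953]
force: [1.3, -0.1, -1.1]
grip_width: 0.0206
finger_force: 61.1
```

```bash
python3 - <<'E'
from h import *
to(.4733,.3273,.055,194.2)
E
```

```text
pos [0.4729 0.3269 0.1705] yaw -169.2 rows: shift [-0.03  0.02  5.78] turn [-0.01 -0.02 -0.56] q7 1.09 F [ 1.27 -0.08 -1.11]
```

Call:
move_arm --plan '[[[-0.03, 0.02, 0.6, 0, 0, -0.54, -1], [0, 0, 0.9, 0, 0, 0, -1], [0, 0, 0.9, 0, 0, 0, -1], [0, 0, 0.4, 0, 0, 0, -1], [0, 0, 0, 0, 0, 0, -1], [0, 0, 0, 0, 0, 0, -1], [0, 0, 0, 0, 0, 0, -1], [0, 0, 0, 0, 0, 0, -1], [0, 0, 0, 0, 0, 0, -1], [0, 0, 0, 0, 0, 0, -1]]]'

```text
clock: 41.5
position: [0.474, 0.3278, 0.116]
tool_rot: [3.141, 0.0, -2.9]
force: [-0.5, -0.1, -0.4]
grip_width: 0.0208
finger_force: 61.1
```

```bash
python3 - <<'E'
from h import *
to(.4733,.3273,.055,194.2)
w=cam("wrist");cv2.imwrite("pics/w7.png",w["color"][:,:,::-1])
E
```

```text
pos [0.474  0.3278 0.116 ] yaw -166.2 rows: shift [ 0.04 -0.02  3.05] turn [ 0.    0.   -0.06] q7 1.14 F [-0.5  -0.07 -0.36]
```

View pics/w7.png

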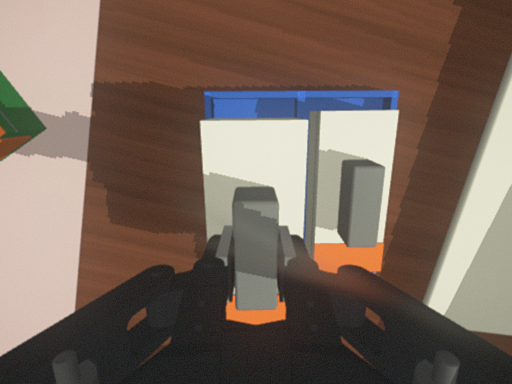

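The first case lies flat in its lane. The second is centred over the other lane, with its orange end at the tray's orange end. I lower and release it, then retreat.

Call:
move_arm --plan '[[[0.04, -0.04, 0.9, 0, 0, 0, -1], [0, 0, 0.9, 0, 0, 0, -1], [0, 0, 0.7, 0, 0, 0, -1], [0, 0, 0.4, 0, 0, 0, -1], [0, 0, 0.14, 0, 0, 0, -1], [0, 0, 0, 0, 0, 0, -1], [0, 0, 0, 0, 0, 0, -0.1], [0, 0, 0, 0, 0, 0, 0], [0, 0, -0.4, 0, 0, 0, 0], [0, 0, -1, 0, 0, 0, 0.2]]]'

```text
clock: 42.55
position: [0.4727, 0.3264, 0.0825]
tool_rot: [-3.141, -0.002, -2.9]
force: [-0.2, -0.2, 1.0]
grip_width: 0.0512
finger_force: 0.0
```

Call:
move_arm --plan '[[[0, 0, -1, 0, 0, 0, 0.2], [0, 0, -1, 0, 0, 0, 0.5], [0, 0, -1, 0, 0, 0, 1], [0, 0, -1, 0, 0, 0, 1], [0, 0, -1, 0, 0, 0, 1], [0, 0, -1, 0, 0, 0, 1], [0, 0, -1, 0, 0, 0, 1], [0.5, 0, -1, 0, 0, 0, 1], [0, 0, 0, 0, 0, 0, 1], [0, 0, 0, 0, 0, 0, 1]]]'

```text
clock: 43.55
position: [0.4637, 0.3245, 0.2435]
tool_rot: [3.141, 0.001, -2.9]
force: [1.1, -0.1, 0.2]
grip_width: 0.0851
finger_force: 0.0
```

```bash
python3 - <<'E'
from h import *
w=cam("wrist");rib(w,.4733,.3273,.076);rib(w,.4522,.4019,.076)
s=cam("side");t=cam("top")
a=cv2.resize(w["color"],(400,300));b=cv2.resize(s["color"],(400,300));c=cv2.resize(t["color"],(400,300))
cv2.imwrite("pics/end.png",np.vstack([np.hstack([a,b]),np.hstack([c,c*0])])[:,:,::-1])
E
```

```text
rib [473.8 327.5] [56.3 18.7] axis 13.8 px 255 182 140
rib [451.9 401.5] [56.3 18.7] axis 14.6 px 323 180 140
```

View pics/end.png

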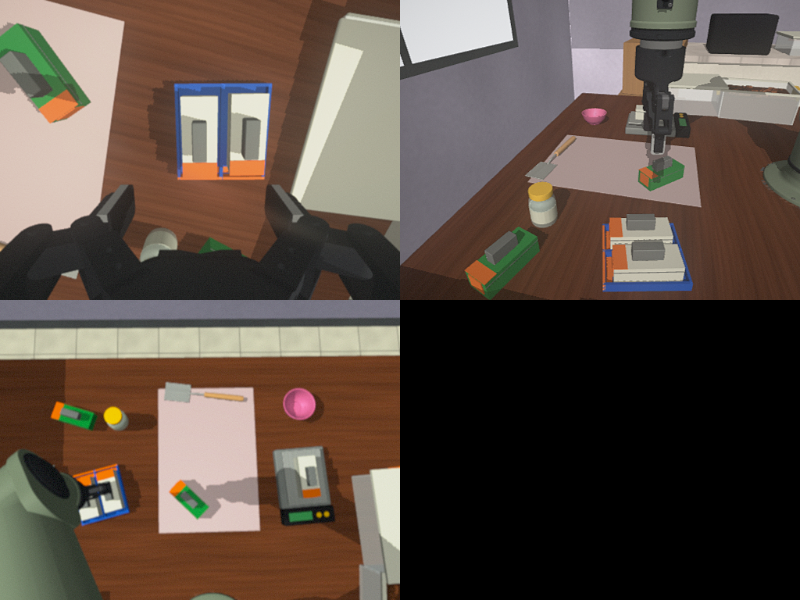

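Both empties lie flat in their lanes with their latches at the orange end. The loaded case is on the platform and the bystanders are where they started.

```bash
python3 -c "
from workcell import job_done
print(job_done())"
```

```text
the job is handed in; nothing more can be done
None
```

I handed the job in at about 44 s: the case with the weight lies centred lengthwise on the scale's platform, and the two empty cases lie flat in the tray, one per lane, latch ends at the orange end; the jar, bowl and spatula look undisturbed in the last pictures.

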